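# Swap the board under the scanner's probe head

### The job

Draw the tested board's carrier out from under the scanner's probe head and lay it flat in the middle of the small blue mat, then slide the waiting carrier, the one with the flat shield can and not the one with the finned heat sink, along the plate in under the head, fully home between the guide rails against the back stop. When it is home, turn the range selector clockwise until its white mark points at the third tick, counted from the counter-clockwise end. Do not knock or press on the head, keep the carriers level, and leave everything else on the bench where it is.

Things in the scene. Friction and masses are not known exactly. Their poses are not given: they have to be found in the camera images.
- tested_mid (a point): Board carrier that starts under the head; its board has a white connector strip and a black chip, tops 16 mm above the underside. Plate 140 (x) x 64 x 6 mm, about 0.22 kg, board on its +x part; black upright grip block 30 (x) x 14 (y), its centre 52 mm to -x of this point, 6 to 44 mm above the underside. Point: middle of the plate, 22 mm above its underside; z up. 
- waiting_mid (a point): Board carrier on the bench to the right; its board has one flat metal shield can, top 17 mm above the underside. Plate 140 (x) x 64 x 6 mm, about 0.22 kg, board on its +x part; black upright grip block 30 (x) x 14 (y), its centre 52 mm to -x of this point, 6 to 44 mm above the underside. Point: middle of the plate, 22 mm above its underside; z up. 
- finned_mid (a point): Bystander: board carrier on the bench to the right with a finned heat sink, top 40 mm above the underside, too tall for the head. Plate 140 (x) x 64 x 6 mm, about 0.22 kg, board on its +x part; black upright grip block 30 (x) x 14 (y), its centre 52 mm to -x of this point, 6 to 44 mm above the underside. Point: middle of the plate, 22 mm above its underside; z up. 
- scanner: Bench scanner, fixed. Origin on the bench below the middle of the head's front lower edge; x runs in under the head, z up. Loading plate 130 mm wide, x = -145 to 80, top at z = 10. Housing 110 mm high behind, x = 80 to 135.
- scanner_stop (a point): Middle of the back stop's face, 71 mm in (+x) from the head's front, 16 mm above the bench; axes as the scanner's. A carrier is home when its +x edge meets this face. Guide rails 72 mm apart and 8 mm high lead to it from 66 mm before it, all under the head; from 96 to 66 mm before it lead-ins flare to about 90 mm apart.
- probe_head: White scanner head, delicate, bridging the tunnel, 80 (x) x 130 x 40 mm. Its underside is 24 mm above the loading plate (34 above the bench), its round cap 92 above the bench. Origin at the middle of its front lower edge, axes as the scanner's.
- mat: Small blue rubber mat, fixed, 190 (x) x 120 (y) x 3 mm; origin at the centre of its underside on the bench; to the left.
- control_box: Grey control box, fixed, 120 (x) x 100 (y) x 45 mm, to the left; origin at the centre of its underside. The range selector is in the middle of its top; four white ticks mark its positions, 40 degrees apart.
- selector_grip (a point): On the selector's vertical axis, 82 mm above the bench, at grip height. Black bar 49 (x) x 14 (y) mm, top 7 mm above this point, on a disc 52 mm across whose top is 23 mm below it. Turns with the bar, whose white mark is at the -x end.
- selector (a joint): Turn of the selector, rad, growing clockwise seen from above: 0 at the counter-clockwise stop, where the mark points at the first tick (box's -x side); the four ticks are at 0, 0.7, 1.4 and 2.1 (other stop). It starts somewhere from the first tick to the second. Friction 0.04 N m; it stays where it is left.
- battery: Bystander: radio battery pack, black, 100 x 55 x 20, lying flat (mm). Origin at the centre of its underside.
- cleaner: Bystander: clear cleaner bottle, 42 across, 125 high, upright (mm). Origin at the centre of its underside.
- radio: Bystander: handheld radio standing on its foot, black, 36 x 58 x 125, with a stub aerial to 185 high (mm). Origin at the centre of its underside.
- driver: Bystander: screwdriver with a green handle, 170 long, 26 thick, lying along its x (mm). Origin at the centre of its underside.
- spool: Bystander: grey solder spool, 52 across, 40 high, standing on a flange (mm). Origin at the centre of its underside.
- pliers: Bystander: pliers with orange grips, 140 long, 10 high, lying flat (mm). Origin at the centre of its underside.
- case: Bystander: flat grey tweezer case, 150 x 40 x 12, lying flat (mm). Origin at the centre of its underside.
Not all that is in view belongs to the job. Leave any pink look-alike of the part that bears tested_mid alone. There is more than one size of the mat; the one meant has the size given above.

How it is judged (in metres and radians):
On the way, in this order (a step that is already met when the one before it is completed fails the run):
1. the tested carrier lies flat in the middle of the mat (x of tested_mid in the frame of mat between -0.06 and 0.06 m and y of tested_mid in the frame of mat between -0.045 and 0.045 m and z of tested_mid in the frame of mat between 0.02 and 0.03 m and angle between tested_mid's own z axis and vertical below 0.08 rad), for 0.2 s.
2. the waiting carrier is fully home under the head (x of waiting_mid in the frame of scanner between -0.006 and 0.006 m and y of waiting_mid in the frame of scanner between -0.006 and 0.006 m and z of waiting_mid in the frame of scanner between 0.028 and 0.036 m and angle between the x axis of waiting_mid and the x axis of scanner, either way round below 0.09 rad and angle between waiting_mid's own z axis and vertical below 0.06 rad), for 0.2 s.
3. the selector is at its third tick (value of joint selector between 1.25 and 1.55 rad), for 0.2 s.
At the end, for the whole second after the job is handed in: Tested carrier flat on the mat, its middle within 60 (mat x) and 45 mm (mat y) of the centre; waiting carrier flat on the plate under the head, its middle within 6 mm of the scanner origin in x and y, square within 5 degrees; selector at 1.4 within 0.15 rad (all of step 1 and all of step 2 and all of step 3); the robot touches nothing.
It fails at once if the probe head is struck or pressed (over 8 N) (contact force between probe_head and anything else above 8 N).
It fails at once if a carrier is tipped by more than about 30 degrees (angle between any of tested_mid, waiting_mid, finned_mid's own z axis and vertical above 0.5 rad).
It fails at once if the carrier with the heat sink or a bystander is moved by more than 25 mm (distance of any of finned_mid, battery, cleaner, radio, driver, spool, pliers, case from where it was at the start of the episode above 0.025 m).
It also fails if it takes over 70 s, if anything falls off the work surface, if the arm or the gripper's body presses on something with over 40 N, if the wrist force passes 120 N, or if a joint passes its speed limit or range.

### The arm

A 6-joint arm with a two-finger parallel gripper is mounted at the origin on the work surface. World frame = base frame: x ahead of the robot, y to its left, z up, the work surface at z = 0. Lengths are in mm, angles in rad, forces in N, time in s.
With the tool pointing down it reaches from about 325 to 875 mm from the base axis. Payload 4.4 kg.
Tool frame: the origin (TCP) lies on the centre line of the jaws, within the pads' length; the fingertips stand ahead of it and the grasp point (between the pads) lies 6 mm ahead of it (ctrl.tcp_to_tips is the z of the fingertips in the tool frame, in mm); z points along the fingers, y is the line along which they close (so a half turn about z gives the same grasp; the last joint's range is limited). The gripper opens to 85 mm and grips with 20 to 120 N. Pads are 22 mm wide; open, the fingers measure 114 mm over their backs; the gripper's body (76 mm by 85 mm) begins 54 mm behind the grasp point. The pads swing forward as they close: fully open they stand 13 mm farther back than shut.
Start: joints at [1.165, 0.207, 1.542, -0, 1.393, -0.15], TCP at [145.496, 556.29, 256.282] pointing down, gripper open.
Joint ranges: [-2.73, 2.73], [-0.86, 2.22], [0.23, 2.46], [-1.11, 4.25], [0.08, 2.63], [-2.82, 2.82]. Speed limits (rad/s): [2.79, 2.79, 3.14, 3.14, 3.14, 3.14].

### API

Orientations are given as a 3x3 rotation matrix whose columns are the frame's x, y, z axes.
In Python, from plant import ctrl, sensors, optics gives the robot as it stands. Calls block until the motion is done:
- ctrl.move_ptp(position, orientation): joint-space move of the TCP to a pose.
- ctrl.move_l(position, rot=None, vel=150, threshold=None): straight line of the TCP; rot=None keeps the orientation; vel is the mean speed in mm/s. With threshold (N) it stops when the force on the tool has changed by that much, and returns True; else False.
- ctrl.set_joints(angles): joint-space move.
- ctrl.gripper_to(opening, force=None): finger opening in mm; force is the grip in N (None keeps the last); returns when the fingers have stopped.
- ctrl.hold(seconds).
- ctrl.solve_ik(position, orientation): joint angles nearest the present ones, or None.
- sensors.read_state(): the state.
- optics.grab_frame(name): name is "scene" or "top"; returns (picture, depth): 480x640x3 uint8, red, green, blue; 480x640 float32, mm along the optical axis (not along the pixel's ray), 0 where there is no reading.
- optics.camera_params(name): a dict with "mtx" (3x3 intrinsics, pixels), "R" (3x3) and "t" (3): a world point X has camera coordinates R X + t. Camera axes: x right, y down, z forward; pixel columns grow to the right and rows downward; lengths in mm; the calibration is good to about 2 mm. A picture is of the moment at which its call begins. camera_params takes no time and is no camera call.
A pose or a line that the arm cannot do raises ctrl.MotionError and nothing moves.
- ctrl.finish_job(): hands the job in; it is judged then, once.
The state is a dict: "t": time; "q": joint angles; "qvel": joint speeds; "tau": joint torques, N m; "eef_pos": TCP position; "eef_rot": TCP orientation; "force": force on the tool from outside, world axes, zero at the start; "wrist_torque": the same for the moment, N m; "grip_width": finger opening in mm; "grasp_force": force on a finger pad.
Only numpy, scipy, OpenCV 4.12 (cv2) and the standard library are available. Lean on these libraries where they do the work, as an engineer would, in place of code of your own. Each camera call takes 0.05 s, during which the arm holds its last target. There are 200 camera calls.

## Working session

There is one attempt and no reset: what is moved stays moved. The work goes in short steps, each a Python script; the robot and the scene stay as the last script left them, time stands still between calls to the robot, and variables do not carry over. Pictures are saved under pics/ and viewed, at most 10 in all, crops included, and the job is handed in when it is done.

```bash
ls; mkdir -p pics
python3 - <<'E'
from plant import ctrl,sensors,optics
import cv2,numpy as np
for n in("scene","top"):
    p,d=optics.grab_frame(n); cv2.imwrite(f"pics/{n}0.png",p[...,::-1]); np.save(f"pics/{n}0.npy",d)
    c=optics.camera_params(n); print(n,c["mtx"].round(1).tolist(),c["R"].round(3).tolist(),c["t"].round(1).tolist(),(d==0).mean())
print(ctrl.tcp_to_tips)
E
```

```text
pics
scene [[466.9, 0.0, 314.1], [0.0, 466.9, 244.5], [0.0, 0.0, 1.0]] [[0.651, 0.759, 0.011], [0.553, -0.464, -0.692], [-0.52, 0.456, -0.722]] [-310.8, -219.1, 1617.4] 0.00392578125
top [[433.5, 0.0, 321.2], [0.0, 433.5, 241.1], [0.0, 0.0, 1.0]] [[-0.014, -1.0, 0.019], [-0.981, 0.01, -0.193], [0.192, -0.021, -0.981]] [-10.4, 490.5, 1075.6] 0.003951822916666667
25.0
```

View pics/top0.png

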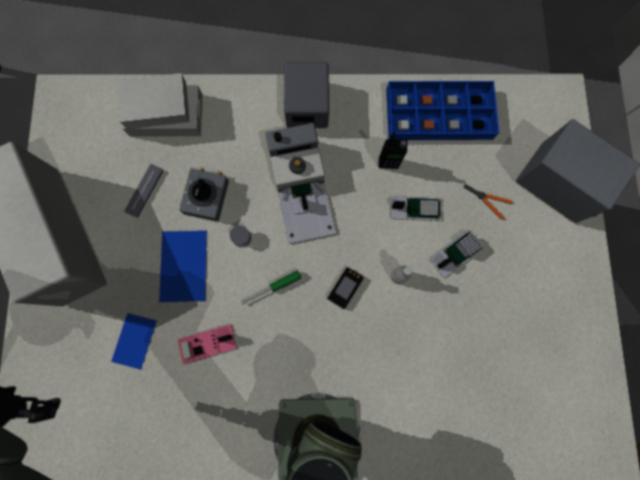

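View pics/scene0.png

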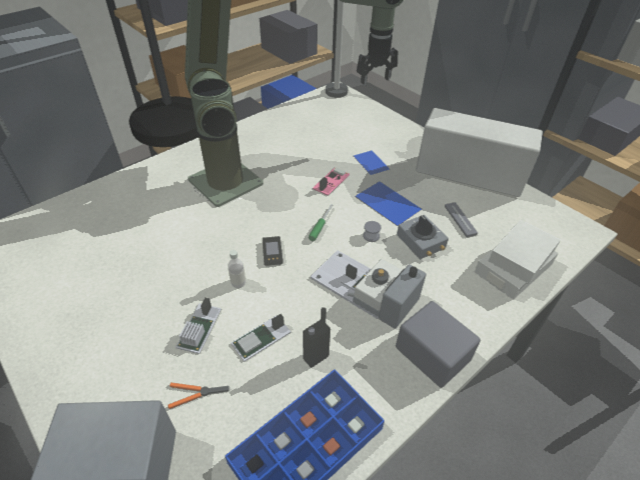

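The top view shows two carriers at the right: one at about (415,208), which looks like a flat can, and one at (458,253), which looks finned. The tested carrier is under the head, with its grip block at (305,198). There are two blue mats, a large one at (184,266) and a small one at (134,341), plus a pink look-alike carrier at (208,344). The selector is at (203,190). I'll measure them and make one enlarged crop.

```bash
cat > h.py <<'E'
import cv2,numpy as np
from plant import ctrl,sensors,optics
C={n:optics.camera_params(n) for n in("scene","top")}
def ray(n,uv):
    c=C[n]; uv=np.atleast_2d(np.array(uv,float))
    d=np.c_[uv,np.ones(len(uv))]@np.linalg.inv(c["mtx"]).T@c["R"]
    return -c["R"].T@c["t"],d
def onplane(n,uv,z):
    o,d=ray(n,uv); return o+d*((z-o[2])/d[:,2])[:,None]
def cloud(n,D):
    v,u=np.mgrid[:480,:640]; o,d=ray(n,np.c_[u.ravel(),v.ravel()])
    return (o+d*D.reshape(-1,1)).reshape(480,640,3)
def proj(n,X):
    c=C[n]; y=(np.atleast_2d(X)@c["R"].T+c["t"])@c["mtx"].T; return y[:,:2]/y[:,2:]
E
python3 - <<'E'
from h import *
T=cv2.imread("pics/top0.png");S=cv2.imread("pics/scene0.png")
def crop(I,x,y,w,h,s): return cv2.resize(I[y:y+h,x:x+w],(w*s,h*s),interpolation=cv2.INTER_CUBIC)
a=crop(T,375,180,120,100,3);b=crop(T,260,115,90,130,3)[:300];  # carriers / scanner
b=crop(T,255,145,100,100,3);c=crop(S,170,290,133,100,3);d=crop(T,170,160,75,75,4); e=crop(S,330,240,100,100,3)
r1=np.hstack([a,b]);r2=np.hstack([c[:, :360],d]);w=800
out=np.zeros((600,800,3),np.uint8)
out[:300,:660]=r1; out[300:600,:360]=r2[:, :360]; out[300:600,360:660]=d
cv2.imwrite("pics/crop1.png",out)
D=np.load("pics/top0.npy");P=cloud("top",D)
hsv=cv2.cvtColor(T,cv2.COLOR_BGR2HSV)
m=cv2.inRange(hsv,(100,120,40),(130,255,255))
for c in cv2.findContours(m,0,2)[0]:
    if cv2.contourArea(c)>200:
        q=cv2.boxPoints(cv2.minAreaRect(onplane("top",c[:,0],3)[:,:2].astype(np.float32)))
        r=cv2.minAreaRect(q);print("blue",np.round(r[0]),np.round(r[1]),r[2])
for u,v in[(305,198),(400,208),(428,208),(442,264),(300,232),(297,165),(203,190),(315,222),(220,178),(100,100)]: print((u,v),P[v,u].round())
E
```

```text
blue [245. 466.] [ 78. 124.] 75.20652770996094
blue [438. 350.] [187. 118.] 0.9155388474464417
blue [ 882. -371.] [317. 181.] 89.86275482177734
(305, 198) [605.  25.  54.]
(400, 208) [ 585. -232.   18.]
(428, 208) [ 585. -308.   18.]
(442, 264) [ 428. -329.   42.]
(300, 232) [524.  40.   9.]
(297, 165) [678.  44. 103.]
(203, 190) [625. 289.  66.]
(315, 222) [551.  -1.   8.]
(220, 178) [663. 250.  49.]
(100, 100) [915. 608.   4.]
```

View pics/crop1.png

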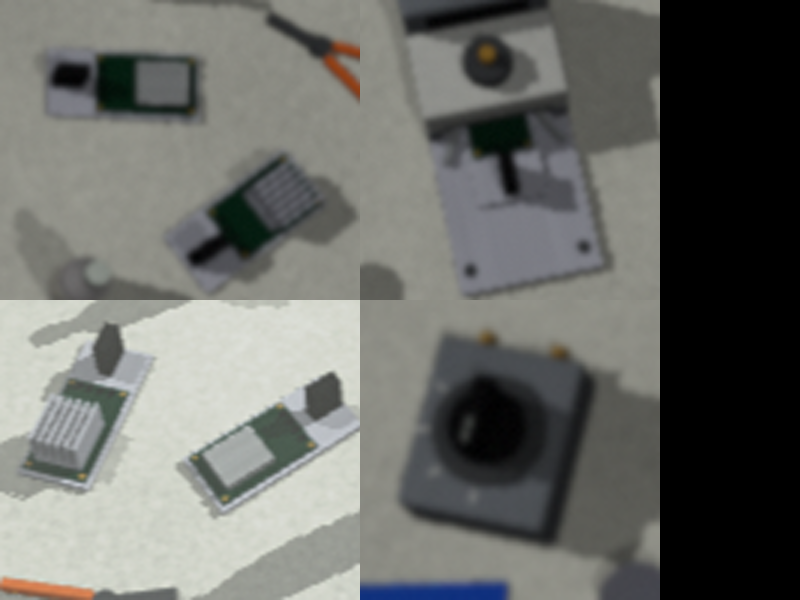

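The crop confirms three things:
- **Target carrier:** the carrier at top (415,208) has the flat can, with its block at about (400,205), so it is the target. The other, at top (458,253), is finned.
- **Mat:** the big one measures 187 x 118, which matches the given 190 x 120.
- **Selector:** the ticks run clockwise from the bottom at crop (473,495) through (433,471) and (423,430) to (442,386). The mark sits near (466,428).

Next I'll take precise measurements.

Run:
```python
from h import *
T=cv2.imread("pics/top0.png");D=np.load("pics/top0.npy");P=cloud("top",D)
S=cv2.imread("pics/scene0.png");PS=cloud("scene",np.load("pics/scene0.npy"))
def rect(X):
    r=cv2.minAreaRect(X[:,:2].astype(np.float32)); return np.round(r[0],1),np.round(r[1],1),round(r[2],1)
def roi(P,x,y,z): return P[(P[...,0]>x[0])&(P[...,0]<x[1])&(P[...,1]>y[0])&(P[...,1]<y[1])&(P[...,2]>z[0])&(P[...,2]<z[1])]
for n,Q in(("top",P),("scene",PS)):
    for k,a in dict(tblk=((560,645),(-20,60),(45,62)),wblk=((550,620),(-265,-195),(35,50)),wcarr=((530,640),(-370,-190),(4.5,50)),wcan=((540,630),(-360,-250),(13,22)),head=((600,740),(-50,130),(64,80)),house=((660,860),(-50,160),(102,118)),boxtop=((560,720),(200,360),(38,50)),knob=((560,720),(200,360),(80,95)),disc=((560,720),(200,360),(54,66)),cleaner=((380,500),(-260,-140),(60,140)),radio=((640,760),(-260,-120),(60,200)),spool=((460,560),(130,230),(30,50))).items():
        X=roi(Q,*a)
        if len(X)>8: print(n,k,len(X),*rect(X),"med",np.median(X,0).round(1))
# colour: plates (bluish grey) by contour onto plane
b,g,r=[T[...,i].astype(int) for i in range(3)]
m=((b-r>5)|(g-r>12)).astype(np.uint8)*255; m[:, :240]=0
m=cv2.morphologyEx(m,cv2.MORPH_CLOSE,np.ones((5,5)))
for c in cv2.findContours(m,0,1)[0]:
    if 300<cv2.contourArea(c):
        u=c[:,0].mean(0); z=10 if u[0]<350 else 6
        print("col",u.round(),z,*rect(onplane("top",c[:,0],z)))
```

```text
top tblk 72 [614.4  35.7] [71.7 18.6] 24.9 med [596.8  27.6  54. ]
top wblk 68 [ 591.3 -225.7] [30. 15.] 81.9 med [ 590.1 -225.4   43. ]
top wcarr 1073 [ 584.2 -279.3] [108.1 177.9] 1.6 med [ 585.5 -281.7    8.9]
top wcan 249 [ 585.4 -296. ] [86.1 52.8] 84.0 med [ 585.2 -311.2   16.9]
top head 1271 [687.2  44.4] [ 84.5 130. ] 10.7 med [683.7  45.   73.9]
top house 1060 [783.8  39.9] [125.3 194.6] 61.5 med [750.5  48.9 109.5]
top boxtop 1133 [624.  295.5] [101.9 120.6] 78.5 med [612.7 291.2  45.2]
top knob 116 [623.7 295.1] [14.4 49.6] 76.3 med [622.5 294.5  88.2]
top disc 181 [624.  298.9] [64.3 59.4] 52.2 med [619.7 285.7  58.8]
top cleaner 236 [ 400.  -217.6] [40.  35.3] 22.0 med [ 397.6 -213.8   87.1]
top radio 565 [ 718.3 -207.4] [58.  36.5] 85.0 med [ 710.6 -202.1  123. ]
top spool 308 [510.9 196.6] [49.1 49.8] 2.0 med [510.4 197.1  39.9]
scene tblk 63 [601.5  29.1] [29.4 16.3] 14.6 med [602.3  27.6  52.3]
scene wblk 74 [ 596.9 -223.4] [30.2 13.5] 87.0 med [ 598.5 -223.7   43.7]
scene wcarr 1140 [ 585.6 -276.4] [143.7  82.3] 85.7 med [ 599.6 -278.3    9.2]
scene wcan 272 [ 591.9
[... 302 characters left out ...]
7.1 49.3] 78.8 med [631.9 296.   88.6]
scene disc 119 [634.1 293.7] [66.2 43.4] 18.5 med [632.3 287.3  59.2]
scene cleaner 271 [ 412.6 -219.4] [41.4 30.7] 72.2 med [ 414.1 -222.1   86.1]
scene radio 798 [ 725.4 -206.8] [58.7 37.4] 87.3 med [ 733.2 -210.2  121. ]
scene spool 179 [515.  200.4] [51.1 51.2] 18.2 med [517.1 198.1  39.9]
col [453. 256.] 6 [ 462.2 -380.4] [ 59.9 135.3] 35.0
col [411. 208.] 6 [ 589.5 -271.3] [123.8  58.6] 86.8
col [306. 212.] 10 [580.8  22.6] [151.4 126.1] 12.0
col [289. 137.] 10 [798.5  63.9] [ 57.5 135.5] 11.2
col [588. 165.] 6 [ 712.8 -772.4] [239.  183.3] 52.2
col [441. 110.] 6 [ 876.3 -369.7] [325.1 195.7] 89.9
col [306.  87.] 10 [949.7  20.7] [155.1 120.3] 0.1
```

```bash
cat >> h.py <<'E'
def rot(deg,flip=False):
    p=np.radians(deg+180*flip); y=np.array([-np.sin(p),np.cos(p),0]); z=np.array([0,0,-1.])
    return np.c_[np.cross(y,z),y,z]
def tcp(x,y,grasp_z): return [x,y,grasp_z+6]
def st(m=""):
    s=sensors.read_state(); print(m,"t%.1f"%s["t"],s["eef_pos"].round(1) if hasattr(s["eef_pos"],"round") else s["eef_pos"],"F",np.round(s["force"],1),"w%.1f g%.0f"%(s["grip_width"],s["grasp_force"]),"q",np.round(s["q"],2)); return s
def rectz(n,P,cx,cy,r,z0,z1):
    X=P[(np.hypot(P[...,0]-cx,P[...,1]-cy)<r)&(P[...,2]>z0)&(P[...,2]<z1)]
    q=cv2.minAreaRect(X[:,:2].astype(np.float32)); return np.round(q[0],1),np.round(q[1],1),round(q[2],1),len(X)
E
python3 - <<'E'
from h import *
for n in("top","scene"):
    print(n,rectz(n,cloud(n,np.load(f"pics/{n}0.npy")),600,28,24,49,58))
for nm,x,y,z,a in[("tb",600,28,50,11.5),("mat",388,351,50,11.5),("wait",594,-224.5,50,-94),("pre",490,4,50,11.5),("in",600,28,50,11.5),("sel",626.5,296.4,88,-13),("sel2",626.5,296.4,88,-90)]:
    for f in(0,1):
        q=ctrl.solve_ik([x,y,z],rot(a,f)); print(nm,f,None if q is None else np.round(q,2))
E
```

```text
top (array([595.8,  26.8]), array([31.1, 13.3]), 10.8, 59)
scene (array([601.4,  29.1]), array([29.2, 16.3]), 14.6, 50)
tb 0 [-0.1   0.5   1.62 -0.    1.02 -1.87]
tb 1 [-0.1   0.5   1.62 -0.    1.02  1.27]
mat 0 [ 0.57  0.37  1.82 -0.    0.95 -1.2 ]
mat 1 [ 0.57  0.37  1.82 -0.    0.95  1.94]
wait 0 [-0.5   0.56  1.53 -0.    1.06 -0.43]
wait 1 [-0.5   0.56  1.53 -0.    1.06  2.71]
pre 0 [-0.17  0.31  1.9  -0.    0.93 -1.94]
pre 1 [-0.17  0.31  1.9  -0.    0.93  1.2 ]
in 0 [-0.1   0.5   1.62 -0.    1.02 -1.87]
in 1 [-0.1   0.5   1.62 -0.    1.02  1.27]
sel 0 [ 0.32  0.61  1.35 -0.    1.18 -1.03]
sel 1 [ 0.32  0.61  1.35 -0.    1.18  2.11]
sel2 0 [ 0.32  0.61  1.35 -0.    1.18  0.32]
sel2 1 None
```

Run:
```python
from h import *
R=rot(11.5)
ctrl.gripper_to(50,80)
ctrl.move_ptp(tcp(598.6,28,150),R); st("above")
hit=ctrl.move_l(tcp(598.6,28,44),vel=100,threshold=12); st(f"down {hit}")
if not hit:
    ctrl.gripper_to(0,80); st("grip")
    for n in("top","scene"):
        p,d=optics.grab_frame(n); cv2.imwrite(f"pics/{n}1.png",p[...,::-1]); np.save(f"pics/{n}1.npy",d)
```

```text
above t3.0 [598.6  28.9 156.2] F [-0.7 -0.3 -0.8] w50.0 g0 q [-0.1   0.35  1.57  0.    1.21 -1.87]
down False t4.2 [599.4  27.9  50.9] F [ 0.2 -0.5  0.4] w49.8 g0 q [-0.1   0.5   1.62  0.    1.02 -1.87]
grip t4.7 [599.3  27.9  50.9] F [-1.  -0.7  3.9] w12.8 g79 q [-0.1   0.5   1.62 -0.    1.02 -1.87]
```

```bash
python3 - <<'E'
from h import *
x=rot(11.5)[:,0]*-1 if rot(11.5)[0,0]<0 else rot(11.5)[:,0]
p=np.array(tcp(598.6,28,44)); 
ctrl.move_l(p+[0,0,1.2],vel=20); st("lift")
q=p+[0,0,1.2]-130*x
hit=ctrl.move_l(q,vel=110,threshold=20); st(f"out {hit}")
if not hit:
    ctrl.move_l(q+[0,0,80],vel=200)
    R=rot(5)
    m=np.array([440,351,0])-52*np.array([np.cos(np.radians(5)),np.sin(np.radians(5)),0])
    ctrl.move_ptp(tcp(m[0],m[1],125),R); st("over mat")
    for n in("top","scene"):
        im,d=optics.grab_frame(n); cv2.imwrite(f"pics/{n}2.png",im[...,::-1]); np.save(f"pics/{n}2.npy",d)
    hit=ctrl.move_l(tcp(m[0],m[1],37),vel=90,threshold=8); st(f"placed {hit}")
E
python3 -c "
import cv2;a=cv2.imread('pics/top2.png')[170:370,100:360];b=cv2.imread('pics/scene2.png')[120:320,270:530]
import numpy as np;cv2.imwrite('pics/c2.png',cv2.resize(np.hstack([a,b]),(780,300)))"
```

```text
lift t5.0 [598.2  28.1  50.9] F [-0.1 -0.3  1.3] w12.6 g79 q [-0.1   0.49  1.63  0.    1.02 -1.87]
out False t6.3 [471.5   2.1  51.1] F [ 0.5  0.1 -2.1] w12.8 g79 q [-0.18  0.28  1.95 -0.    0.92 -1.95]
over mat t8.2 [388.3 345.6 130.3] F [ 0.  -0.4 -1.8] w12.6 g79 q [ 0.56  0.23  1.79 -0.    1.12 -1.1 ]
placed True t9.2 [387.3 345.8  43.8] F [-0.6  0.3  3.5] w12.4 g80 q [ 0.56  0.37  1.83 -0.    0.94 -1.1 ]
```

View pics/c2.png

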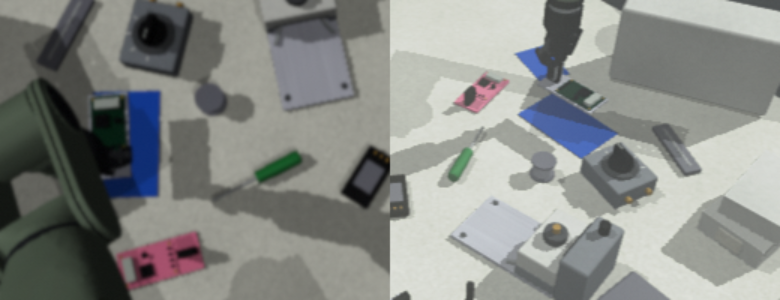

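The carrier is level over the mat and the scanner plate is now clear. I'll release it and measure the plate, head and rails in both views.

Run:
```python
from h import *
s=sensors.read_state(); p=np.array(s["eef_pos"])
ctrl.gripper_to(45); ctrl.move_l(p+[0,0,90],vel=150)
ctrl.move_ptp(tcp(594.1,-224.5,160),rot(-94)); st("above waiting")
for n in("top","scene"):
    im,d=optics.grab_frame(n); cv2.imwrite(f"pics/{n}3.png",im[...,::-1]); np.save(f"pics/{n}3.npy",d)
    P=cloud(n,d); a=np.radians(11.5); ax=np.array([[np.cos(a),np.sin(a)],[-np.sin(a),np.cos(a)]])
    L=(P[...,:2]-[648.8,36.6])@ax.T   # scanner coords, assumed
    def box(l,x,y,z):
        X=np.c_[L.reshape(-1,2),P[...,2].ravel()]; k=(X[:,0]>x[0])&(X[:,0]<x[1])&(X[:,1]>y[0])&(X[:,1]<y[1])&(X[:,2]>z[0])&(X[:,2]<z[1]); X=X[k]
        if len(X)>5:
            r=cv2.minAreaRect(X[:,:2].astype(np.float32)); print(n,l,len(X),np.round(r[0],1),np.round(r[1],1),round(r[2],1),"med",np.median(X,0).round(1))
    box("plate",(-200,-30),(-90,90),(6.5,13)); box("head",(-30,110),(-90,90),(67,80)); box("railL",(-35,5),(25,65),(14,25));box("railR",(-35,5),(-65,-25),(14,25))
    print(n,"tested blk",rectz(n,P,388,347,30,40,55),"mat-area carrier",rectz(n,P,440,350,110,7,60))
    print(n,"knob",rectz(n,P,626,296,40,80,95),"box",rectz(n,P,626,296,100,40,50))
    b,g,r=[im[...,i].astype(int) for i in(2,1,0)]
    m=((b-r>60)).astype(np.uint8)*255
    for c in cv2.findContours(m,0,1)[0]:
        X=onplane(n,c[:,0],3)[:,:2]
        if cv2.contourArea(c)>200 and abs(X.mean(0)-[438,350]).max()<40: print(n,"mat",cv2.minAreaRect(X.astype(np.float32)))
```

```text
above waiting t12.6 [ 594.3 -223.2  165.9] F [0.5 0.6 0.5] w44.9 g0 q [-0.5   0.41  1.47  0.    1.26 -0.43]
top plate 1729 [-89.2   2.2] [126.  152.8] 6.1 med [-89.5   0.3  10. ]
top head 1262 [38.8 -0.3] [130.1  84.8] 89.7 med [36.1  2.  73.9]
top railL 39 [-14.   48.2] [36.1 31.9] 6.5 med [-11.2  47.5  17.3]
top railR 48 [ -9.9 -42.8] [38.2 29.1] 77.1 med [ -7.1 -47.2  17.1]
top tested blk (array([385.1, 343.5]), array([29.3, 13.8]), 4.0, 74) mat-area carrier (array([436.2, 349.1]), array([187.7, 118.4]), 1.2, 1236)
top knob (array([623.7, 295.4]), array([13.5, 48.5]), 74.9, 115) box (array([623.4, 295.4]), array([100.5, 120.5]), 77.8, 1099)
top mat ((438.1891784667969, 349.54730224609375), (186.4910430908203, 116.56216430664062), 0.5687772631645203)
scene plate 1228 [-114.2    3.9] [139.1 168.9] 89.2 med [-83.7  -1.6  10. ]
scene head 848 [56.5  1. ] [105.1 133.3] 0.1 med [ 44.4 -23.   74.1]
scene railR 25 [-12.6 -49.6] [33.9 27.8] 0.7 med [-12.9 -50.8  17.4]
scene tested blk (array([390.4, 344.9]), array([29.2, 16.6]), 7.6, 38) mat-area carrier (array([450.7, 351.6]), array([129.7, 184.8]), 80.6, 629)
scene knob (array([630.7, 296.4]), array([16.9, 49.4]), 80.9, 83) box (array([630.2, 297.6]), array([103.7, 120.6]), 77.3, 593)
scene mat ((442.9815673828125, 351.6834716796875), (185.2271728515625, 116.8886947631836), 1.340634822845459)
```

```bash
python3 - <<'E'
from h import *
a=np.radians(11.5); ux=np.array([np.cos(a),np.sin(a),0])
hit=ctrl.move_l(tcp(594.1,-224.5,34),vel=100,threshold=12); st(f"down {hit}")
if not hit:
    ctrl.gripper_to(0,80); st("grip")
    ctrl.move_l(tcp(594.1,-224.5,174),vel=150)
    ctrl.move_ptp(tcp(520,-120,174),rot(-70))
    home=np.array(tcp(598.8,28,44)); pre=home-118*ux
    ctrl.move_ptp(pre+[0,0,130],rot(11.5)); st("over pre")
    for n in("top","scene"):
        im,d=optics.grab_frame(n); cv2.imwrite(f"pics/{n}4.png",im[...,::-1]); np.save(f"pics/{n}4.npy",d)
    hit=ctrl.move_l(pre+[0,0,1.2],vel=90,threshold=8); st(f"pre {hit}")
    for n in("top","scene"):
        im,d=optics.grab_frame(n); cv2.imwrite(f"pics/{n}5.png",im[...,::-1]); np.save(f"pics/{n}5.npy",d)
E
python3 -c "
import cv2;a=cv2.imread('pics/top5.png')[130:280,230:360];b=cv2.imread('pics/scene5.png')[220:370,290:420]
import numpy as np;cv2.imwrite('pics/c5.png',cv2.resize(np.hstack([a,b]),(780,450),interpolation=cv2.INTER_CUBIC))"
```

```text
down False t14.1 [ 594.9 -224.9   41. ] F [-0.4 -0.7  0.3] w44.8 g0 q [-0.5   0.57  1.53 -0.    1.04 -0.43]
grip t14.5 [ 594.7 -224.8   40.9] F [-0.2  0.4  2.2] w13.0 g80 q [-0.5   0.57  1.53  0.    1.04 -0.43]
over pre t17.2 [484.    3.7 180.1] F [-0.6  0.9 -1.8] w12.7 g79 q [-0.17  0.09  1.84 -0.    1.21 -1.94]
pre False t18.9 [483.8   4.4  51.8] F [-0.1  0.4 -2.2] w12.7 g79 q [-0.17  0.3   1.92  0.    0.93 -1.94]
```

View pics/c5.png

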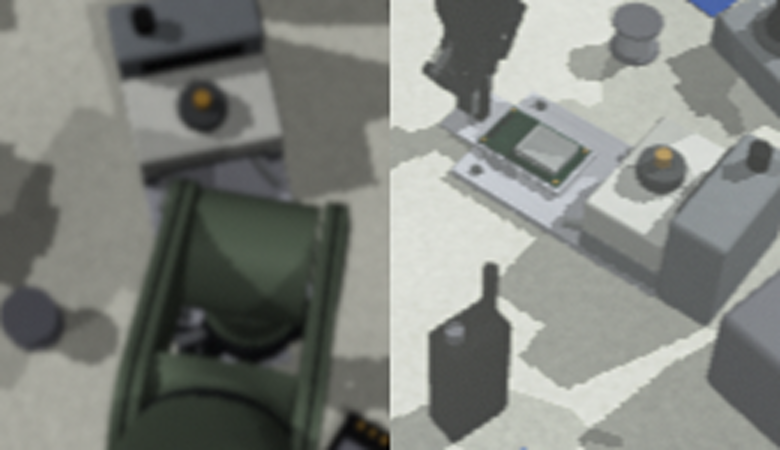

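The scene view shows the carrier level over the front of the plate. Before the push I'll check its lateral offset and yaw against the plate, all within the scene camera.

Run:
```python
from h import *
n="scene"; im=cv2.imread("pics/scene5.png"); P=cloud(n,np.load("pics/scene5.npy"))
a=np.radians(11.5); ax=np.array([[np.cos(a),np.sin(a)],[-np.sin(a),np.cos(a)]])
def rec(X): 
    L=(X[:,:2]-[648.8,36.6])@ax.T; r=cv2.minAreaRect(L.astype(np.float32)); return np.round(r[0],1),np.round(r[1],1),round(r[2],1)
hsv=cv2.cvtColor(im,cv2.COLOR_BGR2HSV)
# green board outline -> plane z=6+1.6+11 ~ 19
g=cv2.inRange(hsv,(55,50,20),(95,255,200)); g[:, :305]=0; g[:245]=0; g[300:]=0; g[:,365:]=0
g=cv2.morphologyEx(g,cv2.MORPH_CLOSE,np.ones((13,13)))
c=max(cv2.findContours(g,0,1)[0],key=cv2.contourArea); print("board px",c[:,0].mean(0),rec(onplane(n,c[:,0],19)))
L=(P[...,:2]-[648.8,36.6])@ax.T; Z=P[...,2]
X=P[(abs(L[...,0]+90)<50)&(abs(L[...,1])<50)&(Z>25)&(Z<31)]; print("can",len(X),rec(X))
# plate edges: per x-slice extent of z 7..13 , and carrier z 14..22
for x in range(-130,-20,10):
    k=(abs(L[...,0]-x)<5)
    for nm,z0,z1 in(("plate",7,13),("carr",14.5,32)):
        y=L[...,1][k&(Z>z0)&(Z<z1)&(abs(L[...,1])<75)]
        if len(y)>4: print(x,nm,y.min().round(1),y.max().round(1),end=" | ")
    print()
```

```text
board px [347.5 277.5] (array([-51.5,  -9.1]), array([4.7, 0. ]), -91.3)
can 162 (array([-92.6,   1.9]), array([43.5, 76.6]), 89.3)
-130 plate -63.6 68.9 | -130 carr -30.7 34.6 | 
-120 plate -61.4 65.8 | -120 carr -52.2 34.0 | 
-110 plate -65.9 67.8 | -110 carr -65.0 53.3 | 
-100 plate -63.3 67.1 | -100 carr -64.4 59.0 | 
-90 plate -64.8 63.4 | -90 carr -57.0 35.0 | 
-80 plate -63.9 68.2 | -80 carr -32.6 36.0 | 
-70 plate -64.3 67.2 | -70 carr -63.0 33.3 | 
-60 plate -64.4 67.2 | -60 carr -29.8 58.5 | 
-50 plate -62.4 65.8 | -50 carr -60.2 34.4 | 
-40 plate -61.3 69.1 | -40 carr -30.2 34.3 | 
-30 plate -64.9 67.4 |
```

Plate centre is at about +1.5 and carrier centre at about +1.9, with yaw aligned within 1°. Sliding it in.

Run:
```python
from h import *
a=np.radians(11.5); ux=np.array([np.cos(a),np.sin(a),0])
home=np.array(tcp(598.8,28,44))
hit=ctrl.move_l(home-15*ux+[0,0,.8],vel=70,threshold=12); st(f"slide {hit}")
if not hit:
    hit=ctrl.move_l(home+9*ux+[0,0,.8],vel=25,threshold=10); s=st(f"push {hit}")
    print("past nominal",(np.array(s["eef_pos"])-home)@ux,(np.array(s["eef_pos"])-home)@np.cross([0,0,1],ux))
```

```text
slide False t20.6 [584.   25.   50.9] F [ 0.5  0.3 -1.1] w12.9 g79 q [-0.11  0.47  1.66  0.    1.01 -1.88]
push True t21.3 [598.1  27.8  50.9] F [-1.8 -1.   5.4] w12.5 g80 q [-0.1   0.5   1.62 -0.    1.02 -1.87]
past nominal -0.7001443496738986 -0.06267877210366128
```

Run:
```python
from h import *
a=np.radians(11.5); ux=np.array([np.cos(a),np.sin(a),0]); home=np.array(tcp(598.8,28,44))
hit=ctrl.move_l(home+8*ux+[0,0,1.],vel=20,threshold=15); s=st(f"push {hit}")
print("past",(np.array(s["eef_pos"])-home)@ux)
ctrl.gripper_to(45); s=st("released"); p=np.array(s["eef_pos"])
ctrl.move_l(p+[0,0,100],vel=120)
ctrl.move_ptp([480,-150,250],rot(11.5)); st("away")
for n in("top","scene"):
    im,d=optics.grab_frame(n); cv2.imwrite(f"pics/{n}6.png",im[...,::-1]); np.save(f"pics/{n}6.npy",d)
    P=cloud(n,d); print(n,"blk",rectz(n,P,599,28,25,49,58),"knob",rectz(n,P,626,296,40,80,95),"box",rectz(n,P,626,296,100,40,50))
a=cv2.imread('pics/top6.png')[130:280,180:360];b=cv2.imread('pics/scene6.png')[190:340,290:470]
cv2.imwrite('pics/c6.png',cv2.resize(np.hstack([a,b]),(800,333),interpolation=cv2.INTER_CUBIC))
```

```text
push True t21.6 [598.4  27.8  51.2] F [-3.7 -0.3  5.8] w13.0 g80 q [-0.1   0.5   1.62 -0.    1.04 -1.87]
past -0.4771277123047545
released t22.0 [596.8  27.9  49.7] F [-0.6  1.5 -0.6] w44.7 g0 q [-0.1   0.5   1.62 -0.    1.04 -1.87]
away t23.9 [ 480.  -149.4  249.1] F [-0.  -0.3 -1. ] w45.1 g0 q [-0.47  0.06  1.72  0.    1.36 -2.25]
top blk (array([596.4,  26.1]), array([31.1, 14.1]), 10.7, 59) knob (array([623.2, 294.9]), array([14.5, 48. ]), 74.9, 117) box (array([623.7, 295.5]), array([102.2, 119.6]), 77.0, 1095)
scene blk (array([603.,  28.]), array([29.1, 17.8]), 20.1, 51) knob (array([631.9, 298.3]), array([17.8, 49.6]), 72.0, 84) box (array([629.7, 297. ]), array([102.8, 124.2]), 75.7, 575)
```

View pics/c6.png

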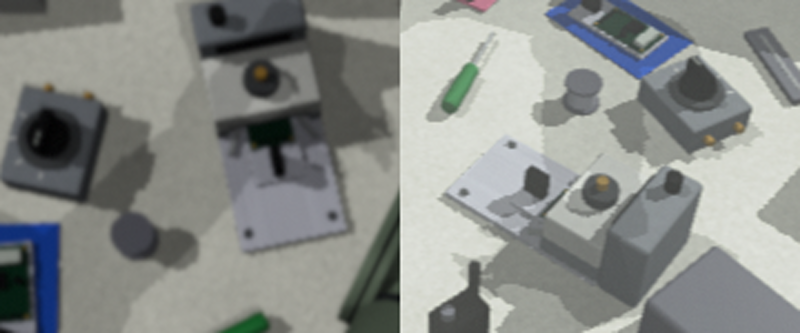

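The waiting carrier's block is at the same spot the tested carrier's was, (596.4,26.1) against (595.8,26.8), so it is home against the stop. Next I'll find the selector's angle from its white mark, the bar and the ticks.

Run:
```python
from h import *
for n in("top","scene"):
    im=cv2.imread(f"pics/{n}6.png"); P=cloud(n,np.load(f"pics/{n}6.npy")); g=cv2.cvtColor(im,cv2.COLOR_BGR2GRAY)
    kc=rectz(n,P,626,296,40,80,95)[0]; bc=rectz(n,P,626,296,100,40,50)[0]
    print(n,"knob px",proj(n,[*kc,89]).round(1))
    k=(P[...,2]>80)&(np.hypot(P[...,0]-kc[0],P[...,1]-kc[1])<40)
    X=P[k][:,:2]; w,v=np.linalg.eigh(np.cov(X.T)); d=v[:,1]; print("bar axis deg",np.degrees(np.arctan2(d[1],d[0])).round(1))
    top=k&(P[...,2]>86); vv=np.where(k); o=np.argsort(-g[k].astype(int))[:8]
    for i in o: print((vv[1][i],vv[0][i]),g[vv[0][i],vv[1][i]],(P[vv[0][i],vv[1][i]]-[*kc,0]).round(0),end=";")
    print()
    # ticks: bright local spots on box top z=45
    th=cv2.morphologyEx(g,cv2.MORPH_TOPHAT,np.ones((7,7)))
    r=np.hypot(P[...,0]-bc[0],P[...,1]-bc[1]); m=((th>14)&(r>27)&(r<48)&(abs(P[...,2]-46)<5)).astype(np.uint8)
    N,_,s,c=cv2.connectedComponentsWithStats(m)
    for i in range(1,N):
        X=onplane(n,c[i],45)[0]-[*bc,0]; print("tick",c[i].round(1),s[i,4],X.round(1),np.degrees(np.arctan2(X[1],X[0])).round(0),np.hypot(*X[:2]).round())
a=cv2.imread('pics/top6.png')[165:220,175:235];b=cv2.imread('pics/scene6.png')[205:260,392:452]
cv2.imwrite('pics/c7.png',cv2.resize(np.hstack([a,b]),(800,367),interpolation=cv2.INTER_CUBIC))
```

```text
top knob px [[198.4 187.9]]
bar axis deg 165.1
(np.int64(196), np.int64(193)) 59 [-14.   5.  90.];(np.int64(197), np.int64(190)) 59 [-5.  4. 87.];(np.int64(196), np.int64(192)) 55 [-10.   6.  88.];(np.int64(196), np.int64(191)) 54 [-8.  5. 90.];(np.int64(197), np.int64(191)) 54 [-8.  3. 90.];(np.int64(196), np.int64(190)) 53 [-5.  6. 89.];(np.int64(196), np.int64(194)) 51 [-17.   5.  92.];(np.int64(195), np.int64(193)) 51 [-14.   8.  91.];
tick [218. 195.] 53 [ -5.8 -40.8  45. ] -98.0 41.0
tick [186.  191.5] 2 [ 4.4 43.6 45. ] 84.0 44.0
tick [188.  202.6] 5 [-26.1  37.   45. ] 125.0 45.0
tick [212.5 204.5] 4 [-31.8 -27.3  45. ] -139.0 42.0
tick [197.4 208.3] 11 [-41.7  11.9  45. ] 164.0 43.0
scene knob px [[426.6 220.7]]
bar axis deg 165.3
(np.int64(422), np.int64(215)) 135 [-22.   5.  93.];(np.int64(428), np.int64(220)) 126 [ 1.  6. 89.];(np.int64(429), np.int64(221)) 125 [ 7.  1. 92.];(np.int64(431), np.int64(223)) 124 [14.  3. 88.];(np.int64(430), np.int64(222)) 124 [10.  4. 88.];(np.int64(422), np.int64(216)) 123 [-22.   5.  89.];(np.int64(425), np.int64(217)) 122 [-14.  10.  88.];(np.int64(423), np.int64(217)) 122 [-15.   0.  93.];
tick [411.1 224.3] 24 [-42.6  -4.5  45. ] -174.0 43.0
tick [438. 231.] 3 [28.3 35.3 45. ] 51.0 45.0
tick [421.1 238.7] 83 [ 17.  -28.5  45. ] -59.0 33.0
tick [422. 237.] 1 [ 14.  -20.9  45. ] -56.0 25.0
tick [424. 237.] 1 [ 17.8 -16.4  45. ] -43.0 24.0
tick [427. 237.] 1 [23.5 -9.6 45. ] -22.0 25.0
tick [429. 236.] 1 [24.6 -1.8 45. ] -4.0 25.0
```

View pics/c7.png

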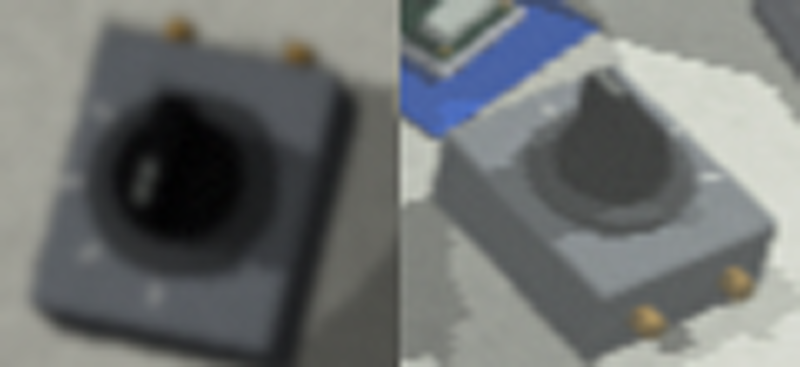

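The mark is at the -x end of the bar, about 165° in world. Tick 1 is at about 167° at top px (197,208), and tick 3 at about 86° at top px (186,191.5). The joint is therefore at about 0.05 and needs about +1.35 rad clockwise.

Run:
```python
from h import *
x,y=627,296.8
ctrl.move_ptp(tcp(x,y,170),rot(-14.8)); st("above")
hit=ctrl.move_l(tcp(x,y,83),vel=90,threshold=10); st(f"down {hit}")
if not hit:
    ctrl.gripper_to(0,40); s=st("grip")
    q=np.array(s["q"])
    for k in(0.45,0.9,1.356):
        t=q.copy(); t[5]+=k; ctrl.set_joints(t); s=st(f"turn {k}"); print(np.round(s["wrist_torque"],2))
```

```text
above t25.8 [627.5 295.9 176.3] F [-0.1 -0.3  0.1] w45.3 g0 q [ 0.32  0.52  1.29 -0.    1.33 -1.  ]
down False t26.9 [627.7 297.1  90. ] F [ 0.5 -0.8  0.3] w45.0 g0 q [ 0.32  0.61  1.35 -0.    1.18 -0.99]
grip t27.3 [627.4 296.8  90. ] F [-0.9 -1.9  3.3] w13.2 g40 q [ 0.32  0.61  1.35 -0.    1.19 -1.  ]
turn 0.45 t27.8 [627.  295.9  90. ] F [-2.4 -3.3  3.8] w13.3 g40 q [ 0.32  0.61  1.35 -0.    1.19 -0.55]
[-0.68  0.39 -0.01]
turn 0.9 t28.3 [626.3 295.4  90. ] F [-5.3 -6.   5.4] w13.4 g41 q [ 0.32  0.61  1.35 -0.    1.19 -0.1 ]
[-0.97  0.82 -0.01]
turn 1.356 t28.8 [625.4 295.2  90. ] F [-7.  -5.4  7.9] w13.1 g41 q [ 0.32  0.61  1.35 -0.    1.19  0.36]
[-1.03  1.13 -0.02]
```

Low forces throughout. I'll release, retreat and check everything.

Run:
```python
from h import *
ctrl.gripper_to(45); p=np.array(st("rel")["eef_pos"])
ctrl.move_l(p+[0,0,100],vel=120)
ctrl.move_ptp([400,-150,270],rot(-30)); st("away")
for n in("top","scene"):
    im,d=optics.grab_frame(n); cv2.imwrite(f"pics/{n}8.png",im[...,::-1])
    P=cloud(n,d); kc=rectz(n,P,626,296,40,80,95)[0]
    X=P[(P[...,2]>80)&(P[...,2]<95)&(np.hypot(P[...,0]-kc[0],P[...,1]-kc[1])<40)][:,:2]; v=np.linalg.eigh(np.cov(X.T))[1][:,1]
    print(n,"bar",np.degrees(np.arctan2(v[1],v[0])).round(1),rectz(n,P,626,296,40,80,95),"wblk",rectz(n,P,599,28,25,49,58),"tblk",rectz(n,P,388,347,30,40,55))
a=cv2.imread('pics/top8.png')[130:330,140:360];b=cv2.imread('pics/scene8.png')[160:360,270:490]
cv2.imwrite('pics/c8.png',cv2.resize(np.hstack([a,b]),(800,364),interpolation=cv2.INTER_CUBIC))
```

```text
rel t29.2 [627.6 297.2  89.9] F [-0.4 -0.4 -0.2] w44.7 g0 q [ 0.32  0.61  1.35 -0.    1.18  0.36]
away t32.0 [ 400.3 -149.8  269.9] F [-0.3 -0.1  0.6] w45.0 g0 q [-0.56 -0.13  1.86  0.    1.41 -1.61]
top bar 87.3 (array([623.4, 295.7]), array([49.3, 14.8]), 85.9, 122) wblk (array([596.3,  26. ]), array([29.8, 14. ]), 10.5, 60) tblk (array([385. , 343.4]), array([28.3, 14.2]), 0.3, 77)
scene bar 86.7 (array([629.5, 296.4]), array([49., 15.]), 86.8, 78) wblk (array([602.5,  28.7]), array([28.8, 15.1]), 8.6, 49) tblk (array([390.5, 348.2]), array([20. , 31.5]), 89.3, 38)
```

View pics/c8.png

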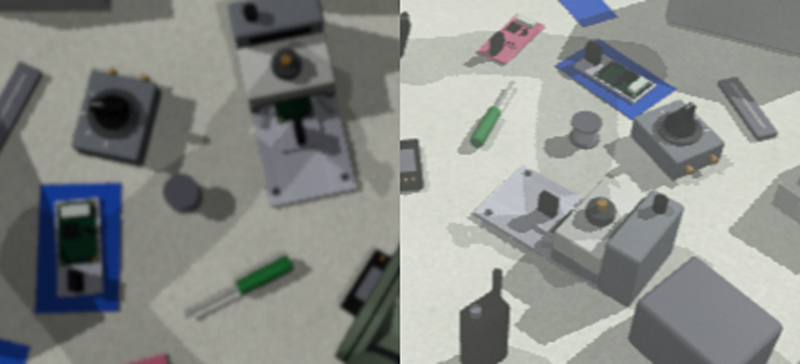

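The picture shows the tested carrier flat mid-mat at (78,250), the waiting carrier's block still at the home position (298,128), and the mark pointing left at the third tick (92,103). The bar is at 87.0° against the 87.5° wanted.

```bash
python3 -c "
from plant import ctrl
print(ctrl.finish_job())"
```

```text
the job is handed in; nothing more can be done
None
```

I handed the job in at about 32 s: by the last camera check the tested carrier lies flat in the middle of the blue mat, the shield-can carrier is home against the back stop, and the selector mark points at the third tick (about 1.41 rad); no verdict came back.

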